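# Lock the swing-out organizer tier with its jam nut

## Robot

A 7-joint arm with a two-finger parallel gripper is mounted at the origin on the work surface. World frame = base frame: x ahead of the robot, y to its left, z up, the work surface at z = 0. Lengths are in m, angles in degrees, forces in N, time in s.
With the tool pointing down it reaches from about 0.425 to 0.875 m from the base axis. Payload 8.4 kg.
Tool frame: the origin (TCP) lies midway between the tips of the shut fingers; the grasp point (between the pads) lies bot.pinch_z behind it (bot.pinch_z is the distance from the TCP to the grasp point, in m); z points along the fingers, y is the direction in which the jaws open and shut (so a half turn about z gives the same grasp; the last joint's range is limited). The gripper opens to 87 mm and grips with 3 to 60 N. Pads are 19 mm wide; open, the fingers measure 117 mm over their backs; the gripper's body (75 mm by 190 mm) begins 51 mm behind the grasp point.
Start: joints at [-79.595, 19.091, 2.286, 83.961, -0.768, 76.965, -3.352], TCP at [0.18, 0.625, 0.223] pointing down, gripper open.
Joint ranges: [-147.57, 147.57], [-21.85, 119.76], [-74.77, 79.35], [14.55, 137.4], [-85.83, 265.84], [4.83, 119.75], [-152.11, 152.11]. Speed limits (degrees/s): [127.2, 127.2, 159.86, 159.86, 180, 180, 180].

## Interface

Orientations are given as [roll, pitch, yaw] about the fixed x, y, z axes, in that order (R = Rz(yaw) Ry(pitch) Rx(roll)).
In Python, from cell import bot, eyes gives the robot as it stands.
- The arm moves only by the shell command python3 -m pendant 'ROWS' [OPENING] [FORCE]. ROWS is JSON, a list of rows, each an object with "slide": the shift along the world's x, y, z in m, a list of three; "spin": the turn about the world's z in rad. In form: [{"slide": [dx, dy, dz], "spin": spin}, ...]. A call has 1 to 10 rows; each row shifts and turns the commanded pose from where the row before left it; what a row does not reach is not made up. A row lasts 1/10 s, in which the tool goes at most 50 mm and 8.59 degrees, less where a joint would pass 70% of its speed; a pose out of reach is approached as far as the arm can. A call is refused whole if a number of a shift passes 0.05 or a number of a turn 0.15, either way. A call with a gripper value outside its range is refused whole. OPENING is the opening in per cent of the stroke, from 0 (shut) to 100 (fully open), set as the call begins (- or left out, the last holds). The fingers move at their own pace and stop on an object; FORCE is the grip in N (left out, the last holds). Time passes only in rows, so rows that do not move let the fingers close. It gives the time, the measured TCP pose, the force and the opening at its end, in the units of the state.
- bot.get_obs(): the state, without advancing time (a new reading comes with each control period).
- eyes.capture(name): name is "scene" or "top"; returns a dict with "img" (480x640x3 uint8, red, green, blue), "vfov" (degrees; the focal length in pixels is half the picture's height over the tangent of half this angle, whatever the lens; pixels are square), "cx", "cy" (the principal point, pixels), "distortion" ([k1, k2, p1, p2, k3] as OpenCV has them; the pictures are not rectified), "xyz" and "attitude" of the camera in the world. Camera axes: x right, y down, z forward; pixel columns grow to the right and rows downward; lengths in m; the calibration is good to about 2 mm. A picture is of the moment at which its call begins. There is no depth.
- bot.close_job(): hands the job in, once; it reports no verdict.
The state is a dict: "t": time; "joint_pos": joint angles; "joint_velocities": joint speeds; "tau": joint torques, N m; "eef_pos": TCP position; "eef_rot": TCP orientation; "wrist_force": force on the tool from outside, world axes, zero at the start; "torque": the same for the moment, N m; "width": finger opening in m.
Only numpy, scipy, OpenCV 4.12 (cv2) and the standard library are available. Lean on these libraries where they do the work, as an engineer would, in place of code of your own. Each camera call takes 0.05 s, during which the arm holds its last target.

## Task

The upper tier of the cosmetic organizer has been swung out: first swing it back by its blue knob until it sits square over the lower tier. Then wind the red bar nut down (clockwise) onto the brass nut and tighten it firmly so the two lock, without turning the brass nut. Leave the tier square, let go, and leave the other things on the shelf where they are.

Things in the scene. Friction and masses are not known exactly. Their poses are not given: they have to be found in the camera images.
- organizer: frosted acrylic two-tier cosmetic organizer, fixed to the shelf. Its origin lies on the axis of an upright 10 mm threaded steel stud, at shelf level; z is up. The lower tier is an open box, 48 mm high, 140 mm along x, 235 mm along y (from y = -47.5 to +187.5 mm of this frame). The stud's tip is 140 mm above the shelf
- tier (a joint): swing of the upper tier about the stud, rad: 0 = square over the lower tier, its sides parallel to the lower tier's; grows counter-clockwise seen from above. Free to go past 0 (no stop there, stops at -0.5 and 1.1); it stays where it is left and takes about 1 N at the blue knob to move
- tier_knob (a point): blue upright round knob on the upper tier, 22 mm across, its top 104 mm above the shelf; the tier's walls around it reach 74 mm. The point lies on the knob's axis, 90 mm above the shelf and 150 mm from the stud's axis (on the organizer's +y axis when the tier is square). The knob turns with the tier
- rundown (a joint): how far the upper nut (red bar nut) has been wound down its thread, rad: grows as it turns clockwise seen from above, and the nut sinks 5 mm per full turn (0.8 mm per rad; let the hand sink with it). Negative = still above the lower nut; 0 = touching it, where the thread stops. Thread drag 0.05 N m; the nut stays where it is left
- tighten (a joint): how far the red nut has been tightened past touching the lower nut, rad, added to rundown in the same direction: stays 0 on the way down, then grows with the turning torque: 0.14 N m to begin, plus 0.6 N m per rad, up to a hard stop at 0.4. Let go, it keeps its value up to about 0.2 and springs back to about 0.2 from beyond. The bar's heading is the organizer's yaw minus (rundown + tighten)
- locknut_mid (a point): red plastic bar nut on the stud: a bar 46 mm long (x of this point's frame), 16 mm thick (y), 26 mm high, on a round collar 27 mm across and 5 mm high. The point lies on the stud's axis at the bar's half height: 18 mm above the collar's underside, 13 mm below the bar's top; 108 mm above the shelf when the nut just touches the lower nut. The stud passes through the bar and stands out above it
- basenut (a joint): turn of the lower nut, rad, 0 at the start, clockwise positive. It turns if it is pushed hard enough and should not be turned
- basenut_mid (a point): brass hexagon nut, 30 mm across flats, 12 mm high, under the red nut, from 78 to 90 mm above the shelf; the point is its centre
- cream_jar_center (a point): white round jar, 44 mm across, 34 mm high, in the lower tier; point at its centre. Leave alone
- lipstick: black square lipstick tube 18 x 70 x 18 mm lying in the lower tier; origin under its centre. Leave alone
- hairbrush: black hairbrush about 210 mm long, 36 mm high, lying on the shelf; origin under its middle. Leave alone
- nail_file: wooden nail file 150 x 18 x 5 mm lying flat on the shelf; origin under its centre. Leave alone
- travel_tin: round aluminium tin 69 mm across, 42 mm high; origin under its centre. Leave alone
- perfume_a: amber glass perfume bottle 48 mm across, 85 mm high, on the fixed glass tray; origin under its centre. Leave alone
- perfume_b: green glass perfume bottle 40 mm across, 100 mm high, on the glass tray; origin under its centre. Leave alone

How it is judged (in metres and radians):
On the way, in this order (a step that is already met when the one before it is completed fails the run):
1. the upper tier is square over the lower tier while the red nut is still clear of the brass nut (value of joint tier between -0.07 and 0.07 rad and value of joint rundown below -0.3 rad), for 0.2 s.
2. the red nut is run down and tight against the brass nut (value of joint rundown above -0.05 rad and value of joint tighten above 0.1 rad and value of joint tier between -0.08 and 0.08 rad), for 0.2 s.
At the end, for the whole second after the job is handed in: the red nut is wound down onto the brass nut (within 0.05 rad) and tightened at least 0.1 rad past touching, and stays so; the brass nut has turned less than 0.2 rad; the upper tier is within 0.08 rad of square; all at rest and released (all of step 2 and value of joint basenut between -0.2 and 0.2 rad and velocity of joint tier between -0.05 and 0.05 rad/s and velocity of joint tighten between -0.05 and 0.05 rad/s and velocity of joint rundown between -0.05 and 0.05 rad/s).
It fails at once if the brass nut is turned by more than 0.2 rad (value of joint basenut above 0.2 rad or value of joint basenut below -0.2 rad).
It fails at once if another thing on the shelf is moved by more than 20 mm (distance of any of cream_jar_center, lipstick, hairbrush, nail_file, travel_tin, perfume_a, perfume_b from where it was at the start of the episode above 0.02 m).
It also fails if it takes over 72 s, if anything falls off the work surface, if the arm or the gripper's body presses on something with over 40 N, if the wrist force passes 120 N, or if a joint passes its speed limit or range.

## Working session

There is one attempt and no reset: what is moved stays moved. The work goes in short steps, Python scripts to look and compute and a shell command to move; the robot and the scene stay as the last step left them, time stands still between calls to the robot, and variables do not carry over. Pictures are saved under pics/ and viewed, and the job is handed in when it is done.

```bash
ls; mkdir -p pics
python3 - <<'E'
from cell import bot, eyes
import cv2
o=bot.get_obs(); print(o, bot.pinch_z)
for n in ("scene","top"):
    c=eyes.capture(n); cv2.imwrite(f"pics/{n}0.png",c["img"][:,:,::-1]); print(n,{k:v for k,v in c.items() if k!="img"})
E
```

```text
pics
{'t': 0.0, 'joint_pos': array([-79.59720689,  19.13123558,   2.28465403,  84.00808365,
        -0.76604403,  76.96526505,  -3.352323  ]), 'joint_velocities': array([ 0.06327416, -0.04908758,  0.03202502, -0.04647403,  0.11578567,
       -0.07788636, -0.02902507]), 'tau': array([ 6.70766003e-04, -6.56351852e+01,  1.33578055e+00, -4.03804243e+01,
       -5.95686771e-02,  4.48148022e-02,  1.74872625e-04]), 'eef_pos': array([0.18002264, 0.6241125 , 0.22169061]), 'eef_rot': array([-1.79910961e+02,  7.76504517e-03,  1.63912343e+02]), 'wrist_force': array([-0.25274518, -1.22349165,  0.99468084]), 'torque': array([ 0.03019791, -0.00915932, -0.00727308]), 'width': 0.08729627664249605} 0.0187
scene {'vfov': 42.65139480630041, 'cx': 311.06992519994236, 'cy': 240.07264083019456, 'distortion': array([-0.04635977,  0.        ,  0.        ,  0.        ,  0.        ]), 'xyz': array([ 1.22200552, -0.72223558,  0.87462532]), 'attitude': array([-127.64175014,   -0.57669282,   45.28799228])}
top {'vfov': 52.71296060193053, 'cx': 325.1798887236715, 'cy': 237.32430246564158, 'distortion': array([-0.08826002,  0.        ,  0.        ,  0.        ,  0.        ]), 'xyz': array([ 0.40014081, -0.00728187,  1.15584555]), 'attitude': array([-174.40826887,    1.20110922,  -91.13269994])}
```

View pics/scene0.png

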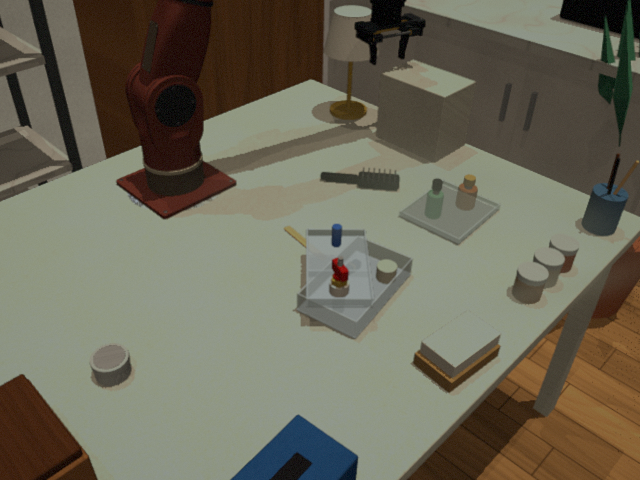

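View pics/top0.png

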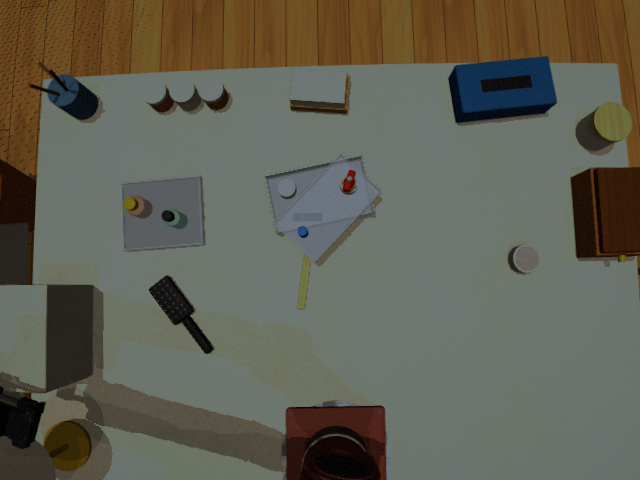

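The top view shows the organizer with the red nut at (349,182), the blue knob at (303,231) and the jar at (287,188). I'll zoom in and measure.

```bash
cat > h.py <<'E'
from cell import bot, eyes
import cv2, numpy as np
from scipy.spatial.transform import Rotation as Ro
def K(c):
    f=240/np.tan(np.radians(c["vfov"]/2)); return np.array([[f,0,c["cx"]],[0,f,c["cy"]],[0,0,1]])
def rays(c,px):
    u=cv2.undistortPoints(np.array(px,float).reshape(-1,1,2),K(c),c["distortion"]).reshape(-1,2)
    d=np.c_[u,np.ones(len(u))]@Ro.from_euler('xyz',c["attitude"],degrees=True).as_matrix().T
    return c["xyz"],d
def plane(c,px,z):
    o,d=rays(c,px); return o+d*((z-o[2])/d[:,2])[:,None]
def proj(c,P):
    R=Ro.from_euler('xyz',c["attitude"],degrees=True).as_matrix().T
    return cv2.projectPoints(np.array(P,float).reshape(-1,1,3),cv2.Rodrigues(R)[0],-R@c["xyz"],K(c),c["distortion"])[0].reshape(-1,2)
def tri(c1,p1,c2,p2):
    o1,d1=rays(c1,[p1]);o2,d2=rays(c2,[p2]);d1=d1[0];d2=d2[0]
    s=np.linalg.lstsq(np.c_[d1,-d2],o2-o1,rcond=None)[0]
    a=o1+s[0]*d1;b=o2+s[1]*d2; return (a+b)/2,np.linalg.norm(a-b)
def mask(im,col):
    h=cv2.cvtColor(im,cv2.COLOR_RGB2HSV).astype(int);H,S,V=h[...,0],h[...,1],h[...,2]
    if col=="red": m=((H<8)|(H>172))&(S>170)&(V>60)
    if col=="blue": m=(abs(H-112)<12)&(S>130)&(V>50)
    return m.astype(np.uint8)
def blob(im,col,roi):
    x0,y0,x1,y1=roi; m=np.zeros(im.shape[:2],np.uint8); m[y0:y1,x0:x1]=mask(im,col)[y0:y1,x0:x1]
    n,l,s,ce=cv2.connectedComponentsWithStats(m); i=1+np.argmax(s[1:,4]); return ce[i],s[i],(l==i)
def zoom(name,im,roi,k):
    x0,y0,x1,y1=roi; cv2.imwrite(f"pics/{name}.png",cv2.resize(im[y0:y1,x0:x1,::-1],None,fx=k,fy=k,interpolation=cv2.INTER_CUBIC))
E
python3 - <<'E'
from h import *
t=eyes.capture("top"); s=eyes.capture("scene")
zoom("t1",t["img"],(255,140,395,280),4); zoom("s1",s["img"],(280,210,420,350),4)
for n,c,r in (("top",t,(255,140,395,280)),("scene",s,(280,210,420,350))):
    for col in("red","blue"):
        ce,st,m=blob(c["img"],col,r); print(n,col,ce,st)
        ys,xs=np.nonzero(m); print(cv2.minAreaRect(np.c_[xs,ys].astype(np.float32)))
        if n=="top": print(plane(c,[ce],.104 if col=="blue" else .121))
E
```

```text
top red [348.93548387 181.09677419] [343 170  12  21 124]
((349.3000183105469, 180.10000610351562), (10.11928653717041, 20.238576889038086), 18.434947967529297)
[[ 0.6234785  -0.04162761  0.121     ]]
top blue [302.15492958 230.92957746] [298 227  10   9  71]
((302.5, 231.0), (8.0, 9.0), 90.0)
[[0.51871422 0.06282608 0.104     ]]
scene red [340.10857143 271.45142857] [333 259  15  23 175]
((340.0, 270.0), (22.0, 14.0), 90.0)
scene blue [335.96153846 241.42307692] [333 237   7   9  52]
((336.0, 241.0), (8.0, 6.0), 90.0)
```

```bash
sleep 1; ls pics
```

```text
s1.png
scene0.png
t1.png
top0.png
```

View pics/t1.png

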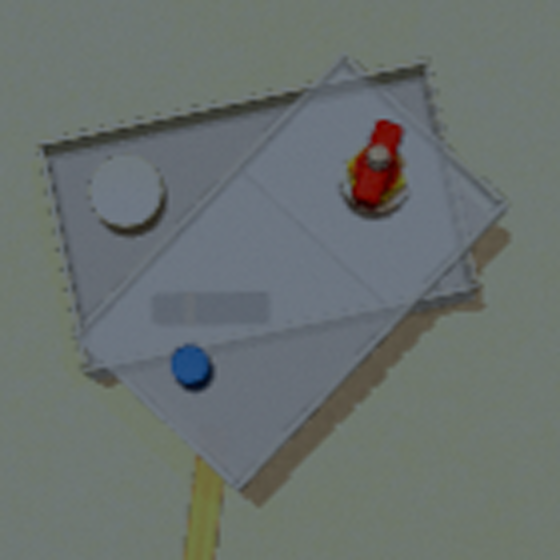

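View pics/s1.png

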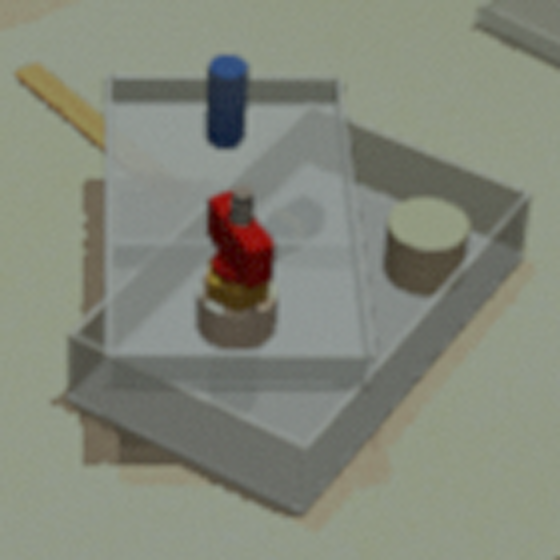

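Run:
```python
from h import *
t=eyes.capture("top"); s=eyes.capture("scene")
zt=lambda p:(255+(p[0]+.5)/4-.5,140+(p[1]+.5)/4-.5)
zs=lambda p:(280+(p[0]+.5)/4-.5,210+(p[1]+.5)/4-.5)
tip,e=tri(t,zt((378,153)),s,zs((242,192))); print("tip",tip,e)
print("tip plane",plane(t,[zt((378,153))],.14), plane(s,[zs((242,190))],.14))
kn,e=tri(t,zt((191,364)),s,zs((228,64))); print("knob top",kn,e, plane(t,[zt((191,364))],.104),plane(s,[zs((228,64))],.104))
C=plane(t,[zt(p) for p in((425,66),(43,147),(88,372),(477,290))],.048); print(C)
for i in range(4):
    d=C[(i+1)%4]-C[i]; print(np.linalg.norm(d),np.degrees(np.arctan2(d[1],d[0])))
C=plane(s,[zs(p) for p in((72,338),(307,443),(526,197))],.048); print("scene",C)
for i in range(2):
    d=C[i+1]-C[i]; print(np.linalg.norm(d),np.degrees(np.arctan2(d[1],d[0])))
# bar ends top
for n,c in(("top",t),("scene",s)):
    zoom("bar"+n,c["img"],(325,160,375,210) if n=="top" else (315,245,365,295),10)
```

```text
tip [ 0.62597028 -0.04254573  0.13791235] 0.0024714266077476817
tip plane [[ 0.6263722  -0.04158037  0.14      ]] [[ 0.62593251 -0.04442144  0.14      ]]
knob top [0.51899971 0.0618905  0.10321561] 0.0013455239330881074 [[0.5193739  0.06233386 0.104     ]] [[0.51933777 0.06051889 0.104     ]]
[[ 0.69813928 -0.07351114  0.048     ]
 [ 0.65538641  0.15089596  0.048     ]
 [ 0.5224057   0.1256255   0.048     ]
 [ 0.56503944 -0.09974362  0.048     ]]
0.22844333215301663 100.78643065543933
0.13536050536625135 -169.2403171836087
0.2293662436738501 -79.28777552568921
0.13566027539266742 11.149452487521927
scene [[ 0.57202695 -0.10444691  0.048     ]
 [ 0.70178854 -0.07523555  0.048     ]
 [ 0.66035948  0.14483509  0.048     ]]
0.13300892279509227 12.686689185193332
0.22393627866599172 100.66135495089354
```

```bash
sleep 0.1
```

```text
(no output)
```

View pics/bartop.png

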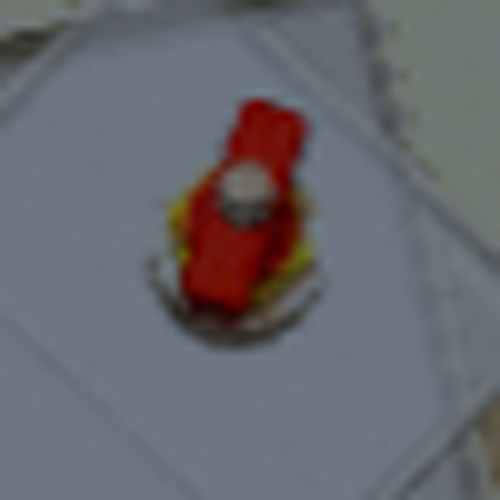

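View pics/barscene.png

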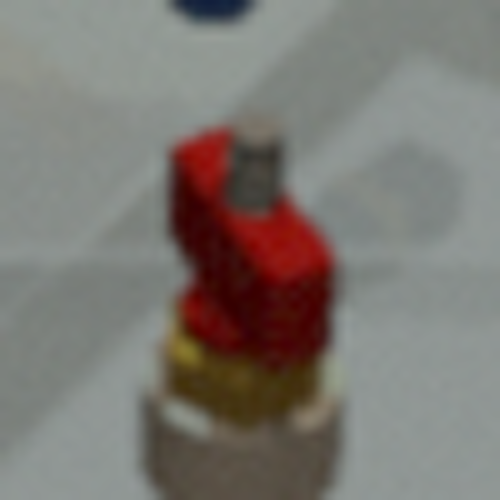

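```bash
python3 - <<'E'
from h import *
t=eyes.capture("top"); s=eyes.capture("scene")
zt=lambda p:(325+(p[0]+.5)/10-.5,160+(p[1]+.5)/10-.5)
zs=lambda p:(315+(p[0]+.5)/10-.5,245+(p[1]+.5)/10-.5)
for z in(.123,.1256,.128):
    P=plane(t,[zt((274,105)),zt((218,303))],z);d=P[0]-P[1];print(z,P.mean(0),np.linalg.norm(d),np.degrees(np.arctan2(d[1],d[0])))
    P=plane(s,[zs((203,142)),zs((304,255))],z);d=P[0]-P[1];print(' scene',P.mean(0),np.linalg.norm(d),np.degrees(np.arctan2(d[1],d[0])))
o=np.array([.626,-.0425,0])
print(proj(t,[o+[0,0,z] for z in (.14,.128,.1256,.123,.09)]));print(proj(s,[o+[0,0,z] for z in (.14,.128,.1256,.123,.09)]))
E
python3 -m pendant '[{"slide":[0,0,0.02],"spin":0},{"slide":[0,0,0.02],"spin":0},{"slide":[0,0,0.02],"spin":0},{"slide":[0,0,0.02],"spin":0},{"slide":[0,0,0.02],"spin":0}]'
```

```text
0.123 [ 0.62562624 -0.04210901  0.123     ] 0.04544783376156782 -16.96304224598579
 scene [ 0.62664592 -0.04499569  0.123     ] 0.037905654502220894 163.6885944487419
0.1256 [ 0.62505862 -0.04202134  0.1256    ] 0.04533342714193796 -16.96304224598579
 scene [ 0.62870537 -0.04733838  0.1256    ] 0.03777453238650286 163.68859444874187
0.128 [ 0.62453467 -0.04194041  0.128     ] 0.045227821031510455 -16.96304224598579
 scene [ 0.6306064  -0.04950086  0.128     ] 0.03765349658737829 163.68859444874175
[[349.56039368 178.03610959]
 [349.39948994 179.25225558]
 [349.36774433 179.49217896]
 [349.33351433 179.75087226]
 [348.91311321 182.92752514]]
[[340.84556914 256.69480595]
 [340.59508436 261.58024705]
 [340.54534399 262.5499629 ]
 [340.4915917  263.59773811]
 [339.82117529 276.65240042]]
t: 0.9
eef_pos: [0.1801, 0.6244, 0.3234]
eef_rot: [-180.0, -0.0, 163.9]
wrist_force: [1.0, -0.0, 0.3]
width: 0.0873
```

```bash
R='x'; python3 -m pendant '[{"slide":[0.017,-0.028,0],"spin":-0.025},{"slide":[0.017,-0.028,0],"spin":-0.025},{"slide":[0.017,-0.028,0],"spin":-0.025},{"slide":[0.017,-0.028,0],"spin":-0.025},{"slide":[0.017,-0.028,0],"spin":-0.025},{"slide":[0.017,-0.028,0],"spin":-0.025},{"slide":[0.017,-0.028,0],"spin":-0.025},{"slide":[0.017,-0.028,0],"spin":-0.025},{"slide":[0.017,-0.028,0],"spin":-0.025},{"slide":[0.017,-0.028,0],"spin":-0.025}]'
python3 -m pendant '[{"slide":[0.017,-0.028,0],"spin":-0.025},{"slide":[0.017,-0.028,0],"spin":-0.025},{"slide":[0.017,-0.028,0],"spin":-0.025},{"slide":[0.017,-0.028,0],"spin":-0.025},{"slide":[0.017,-0.028,0],"spin":-0.025},{"slide":[0.017,-0.028,0],"spin":-0.025},{"slide":[0.017,-0.028,0],"spin":-0.025},{"slide":[0.017,-0.028,0],"spin":-0.025},{"slide":[0.017,-0.028,0],"spin":-0.025},{"slide":[0.017,-0.028,0],"spin":-0.025}]'
python3 -c "
from cell import bot
o=bot.get_obs();print(o['joint_pos'],o['eef_pos'],o['eef_rot'])"
```

```text
t: 1.9
eef_pos: [0.3512, 0.3426, 0.3226]
eef_rot: [180.0, -0.0, 149.5]
wrist_force: [0.6, 0.0, -0.5]
width: 0.0874
t: 2.9
eef_pos: [0.5206, 0.0622, 0.3227]
eef_rot: [180.0, 0.0, 135.2]
wrist_force: [0.2, 1.0, -0.1]
width: 0.0872
[-45.98977496   1.28644513  35.40339746  93.48177708  -0.76033031
  85.44828837  34.62881556] [0.52063489 0.06223551 0.3227318 ] [1.79974927e+02 1.85597322e-03 1.35161955e+02]
```

```bash
python3 -m pendant '[{"slide":[-0.001,-0.001,-0.03],"spin":0},{"slide":[0,0,-0.03],"spin":0},{"slide":[0,0,-0.03],"spin":0},{"slide":[0,0,-0.03],"spin":0},{"slide":[0,0,-0.03],"spin":0},{"slide":[0,0,-0.03],"spin":0},{"slide":[0,0,-0.01],"spin":0}]'
python3 - <<'E'
from h import *
t=eyes.capture("top"); s=eyes.capture("scene")
zoom("t2",t["img"],(255,140,395,280),4); zoom("s2",s["img"],(280,180,420,320),4)
E
```

```text
t: 3.6
eef_pos: [0.5174, 0.0623, 0.13]
eef_rot: [-179.8, -0.1, 135.2]
wrist_force: [-0.7, -0.3, 0.3]
width: 0.0873
```

```bash
sleep 0.1
```

```text
(no output)
```

View pics/s2.png

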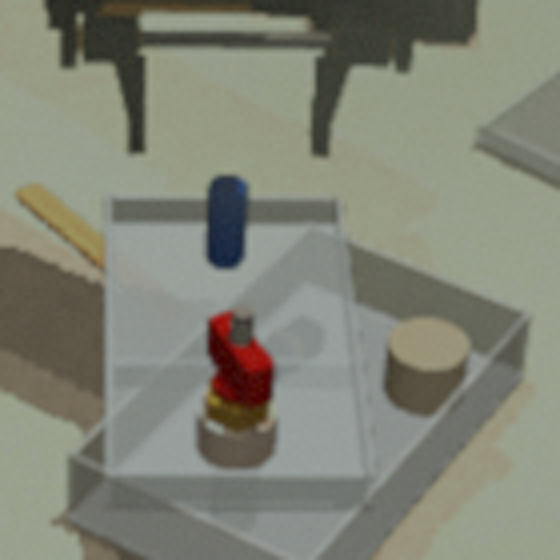

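The fingers straddle the knob, with tips at (137,152) and (320,154) and the knob at (228,180) in the zoom. I'll descend and close.

```bash
python3 -m pendant '[{"slide":[0,0,-0.015],"spin":0},{"slide":[0,0,-0.015],"spin":0},{"slide":[0,0,-0.015],"spin":0},{"slide":[0,0,0],"spin":0},{"slide":[0,0,0],"spin":0}]'
python3 -m pendant '[{"slide":[0,0,0],"spin":0},{"slide":[0,0,0],"spin":0},{"slide":[0,0,0],"spin":0},{"slide":[0,0,0],"spin":0},{"slide":[0,0,0],"spin":0},{"slide":[0,0,0],"spin":0},{"slide":[0,0,0],"spin":0},{"slide":[0,0,0],"spin":0}]' 0 10
python3 - <<'E'
from h import *
o=bot.get_obs(); p=o["eef_pos"]; S=np.array([.626,-.0433])
v=p[:2]-S; r=np.hypot(*v); a=np.degrees(np.arctan2(v[1],v[0])); print(p,r,a,"tier",a-100.75)
th=np.radians(np.linspace(a,100.75,21)); q=S+r*np.c_[np.cos(th),np.sin(th)]
print(np.round(np.diff(q,axis=0),4).tolist(), np.diff(th)[0], q[-1])
E
```

```text
t: 4.2
eef_pos: [0.5199, 0.0635, 0.089]
eef_rot: [179.9, 0.0, 135.3]
wrist_force: [0.3, -0.2, -1.0]
width: 0.0871
t: 5.0
eef_pos: [0.5191, 0.0635, 0.0875]
eef_rot: [-180.0, -0.0, 135.3]
wrist_force: [-0.7, -0.3, 0.1]
width: 0.0309
[0.51910396 0.06352603 0.08751445] 0.1511243369946043 135.0187684239286 tier 34.268768423928606
[[0.0032, 0.0031], [0.0033, 0.0031], [0.0034, 0.0029], [0.0035, 0.0028], [0.0036, 0.0027], [0.0037, 0.0026], [0.0038, 0.0025], [0.0038, 0.0024], [0.0039, 0.0023], [0.004, 0.0022], [0.004, 0.0021], [0.0041, 0.0019], [0.0041, 0.0018], [0.0042, 0.0017], [0.0042, 0.0016], [0.0043, 0.0014], [0.0043, 0.0013], [0.0044, 0.0012], [0.0044, 0.001], [0.0044, 0.0009]] -0.02990514198005112 [0.59781168 0.10517216]
```

```bash
python3 -m pendant '[{"slide":[0,0,0],"spin":0},{"slide":[0,0,0],"spin":0},{"slide":[0,0,0],"spin":0},{"slide":[0,0,0],"spin":0}]'
python3 -m pendant '[{"slide":[0.0032,0.0031,0],"spin":-0.03},{"slide":[0.0033,0.0031,0],"spin":-0.03},{"slide":[0.0034,0.0029,0],"spin":-0.03},{"slide":[0.0035,0.0028,0],"spin":-0.03},{"slide":[0.0036,0.0027,0],"spin":-0.03}]'
```

```text
t: 5.4
eef_pos: [0.5191, 0.0635, 0.0875]
eef_rot: [-180.0, -0.0, 135.3]
wrist_force: [-0.4, -0.7, -0.1]
width: 0.0215
t: 5.9
eef_pos: [0.5365, 0.0785, 0.0875]
eef_rot: [-180.0, -0.0, 126.5]
wrist_force: [-1.2, -1.2, 0.4]
width: 0.0219
```

```bash
python3 -m pendant '[{"slide":[0.0037,0.0026,0],"spin":-0.03},{"slide":[0.0038,0.0025,0],"spin":-0.03},{"slide":[0.0038,0.0024,0],"spin":-0.03},{"slide":[0.0039,0.0023,0],"spin":-0.03},{"slide":[0.004,0.0022,0],"spin":-0.03},{"slide":[0.004,0.0021,0],"spin":-0.03},{"slide":[0.0041,0.0019,0],"spin":-0.03},{"slide":[0.0041,0.0018,0],"spin":-0.03}]'
python3 -m pendant '[{"slide":[0.0042,0.0017,0],"spin":-0.03},{"slide":[0.0042,0.0016,0],"spin":-0.03},{"slide":[0.0043,0.0014,0],"spin":-0.03},{"slide":[0.0043,0.0013,0],"spin":-0.03},{"slide":[0.0044,0.0012,0],"spin":-0.03},{"slide":[0.0044,0.001,0],"spin":-0.03},{"slide":[0.0044,0.0009,0],"spin":-0.03},{"slide":[0,0,0],"spin":0},{"slide":[0,0,0],"spin":0},{"slide":[0,0,0],"spin":0}]'
```

```text
t: 6.7
eef_pos: [0.5678, 0.0963, 0.0875]
eef_rot: [-180.0, -0.0, 112.8]
wrist_force: [-1.5, 1.8, 0.9]
width: 0.0215
t: 7.7
eef_pos: [0.5978, 0.1052, 0.0876]
eef_rot: [180.0, -0.0, 100.9]
wrist_force: [-1.7, 4.0, -0.9]
width: 0.0215
```

```bash
python3 -m pendant '[{"slide":[0,0,0],"spin":0},{"slide":[0,0,0],"spin":0},{"slide":[0,0,0],"spin":0},{"slide":[0,0,0],"spin":0},{"slide":[0,0,0],"spin":0},{"slide":[0,0,0.02],"spin":0},{"slide":[0,0,0.03],"spin":0},{"slide":[0,0,0.03],"spin":0}]' 60
python3 -m pendant '[{"slide":[-0.03,0,0.03],"spin":0},{"slide":[-0.04,0,0.03],"spin":0},{"slide":[-0.04,0,0],"spin":0},{"slide":[-0.04,0,0],"spin":0},{"slide":[0,0,0],"spin":0},{"slide":[0,0,0],"spin":0}]'
python3 - <<'E'
from h import *
t=eyes.capture("top"); s=eyes.capture("scene")
zoom("t3",t["img"],(255,140,395,280),4); zoom("s3",s["img"],(280,210,420,350),4)
ce,st,m=blob(t["img"],"blue",(255,140,395,280)); print(ce,st[4]);P=plane(t,[ce],.103)[0];print(P)
v=P[:2]-[.6260,-.0425];print(np.hypot(*v),np.degrees(np.arctan2(v[1],v[0]))-100.75)
E
```

```text
t: 8.5
eef_pos: [0.5974, 0.1047, 0.1682]
eef_rot: [-179.9, 0.0, 100.9]
wrist_force: [0.0, 0.1, 0.2]
width: 0.0519
t: 9.1
eef_pos: [0.4475, 0.1053, 0.2281]
eef_rot: [179.9, -0.1, 101.0]
wrist_force: [0.7, -0.3, 0.1]
width: 0.0521
[282.46376812 195.94202899] 69
[0.59758941 0.10533095 0.103     ]
0.15053621099484057 0.12863487811131336
```

```bash
sleep 0.1
```

```text
(no output)
```

View pics/t3.png

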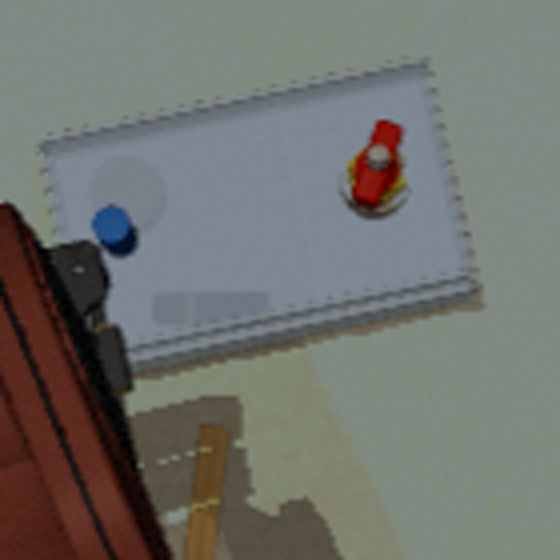

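View pics/s3.png

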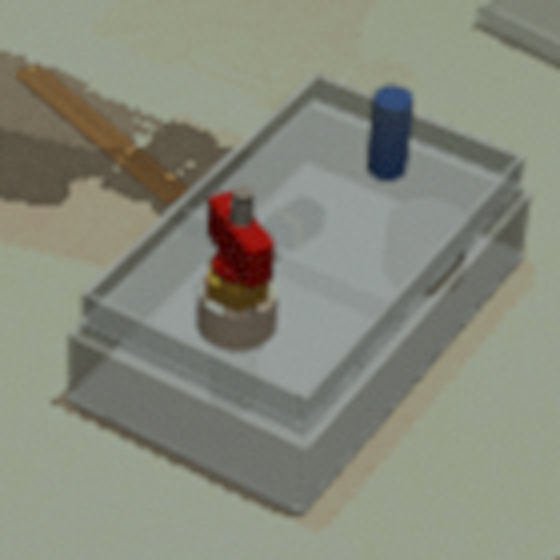

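```bash
python3 -m pendant '[{"slide":[0.0178,-0.0148,0],"spin":0.109},{"slide":[0.0178,-0.0148,0],"spin":0.109},{"slide":[0.0178,-0.0148,0],"spin":0.109},{"slide":[0.0178,-0.0148,0],"spin":0.109},{"slide":[0.0178,-0.0148,0],"spin":0.109},{"slide":[0.0178,-0.0148,0],"spin":0.109},{"slide":[0.0178,-0.0148,0],"spin":0.109},{"slide":[0.0178,-0.0148,0],"spin":0.109},{"slide":[0.0178,-0.0148,0],"spin":0.109},{"slide":[0.0178,-0.0148,0],"spin":0.109}]'
python3 -m pendant '[{"slide":[0,0,0],"spin":0},{"slide":[0,0,0],"spin":0}]'
python3 -c "
from cell import bot
o=bot.get_obs();print(o['joint_pos'],o['eef_pos'],o['eef_rot'],o['torque'])"
```

```text
t: 10.2
eef_pos: [0.6274, -0.0443, 0.2262]
eef_rot: [-179.8, -0.0, 163.6]
wrist_force: [-0.8, -0.3, 0.3]
width: 0.0522
t: 10.4
eef_pos: [0.6262, -0.044, 0.2264]
eef_rot: [-179.8, -0.1, 163.2]
wrist_force: [0.3, 1.0, -0.3]
width: 0.052
[-35.67989857  20.5063894   46.22270077  88.66316486 -14.87207837
  77.33186079  85.1729105 ] [ 0.62618399 -0.04403601  0.22639038] [-1.79841314e+02 -5.40976695e-02  1.63152196e+02] [ 0.00687314 -0.03227819  0.01132631]
```

```bash
python3 -m pendant '[{"slide":[0,0.0007,-0.02],"spin":0},{"slide":[0,0,-0.02],"spin":0},{"slide":[0,0,-0.02],"spin":0},{"slide":[0,0,-0.02],"spin":0},{"slide":[0,0,-0.02],"spin":0},{"slide":[0,0,-0.012],"spin":0},{"slide":[0,0,-0.012],"spin":0},{"slide":[0,0,0],"spin":0},{"slide":[0,0,0],"spin":0}]'
python3 - <<'E'
from h import *
t=eyes.capture("top"); s=eyes.capture("scene")
zoom("s4",s["img"],(280,200,420,340),4)
E
```

```text
t: 11.3
eef_pos: [0.626, -0.0423, 0.104]
eef_rot: [-180.0, 0.0, 163.3]
wrist_force: [0.2, -0.5, 0.6]
width: 0.0526
```

```bash
sleep 0.1
```

```text
(no output)
```

View pics/s4.png

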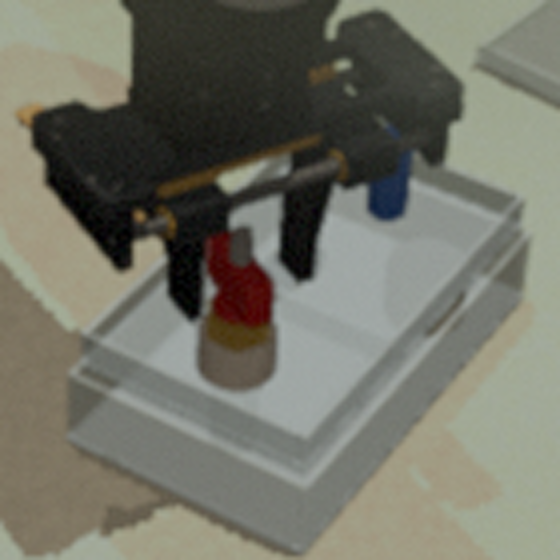

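```bash
python3 -m pendant '[{"slide":[0,0,-0.002],"spin":0},{"slide":[0,0,0],"spin":0},{"slide":[0,0,0],"spin":0},{"slide":[0,0,0],"spin":0},{"slide":[0,0,0],"spin":0},{"slide":[0,0,0],"spin":0},{"slide":[0,0,0],"spin":0},{"slide":[0,0,0],"spin":0}]' 0 55
python3 -m pendant '[{"slide":[0,0,0],"spin":0},{"slide":[0,0,0],"spin":0}]'
python3 -c "
from cell import bot
o=bot.get_obs();print(o['eef_pos'],o['eef_rot'],o['wrist_force'],o['torque'])"
```

```text
t: 12.2
eef_pos: [0.6258, -0.0423, 0.1016]
eef_rot: [180.0, 0.0, 163.3]
wrist_force: [-0.9, 0.5, 1.0]
width: 0.0157
t: 12.4
eef_pos: [0.6258, -0.0423, 0.1016]
eef_rot: [-180.0, 0.0, 163.3]
wrist_force: [-0.4, 1.0, 0.4]
width: 0.0156
[ 0.62576002 -0.04232963  0.10158692] [-1.79996564e+02  2.66252363e-03  1.63333598e+02] [-0.36673557  0.96541003  0.43101245] [0.01249298 0.03465545 0.00268967]
```

```bash
python3 -m pendant '[{"slide":[0,0,-0.00008],"spin":-0.1},{"slide":[0,0,-0.00008],"spin":-0.1},{"slide":[0,0,-0.00008],"spin":-0.1},{"slide":[0,0,-0.00008],"spin":-0.1},{"slide":[0,0,-0.00008],"spin":-0.1}]'
python3 -c "
from cell import bot
o=bot.get_obs();print(o['eef_pos'],o['eef_rot'],o['wrist_force'],o['torque'],o['joint_pos'])"
```

```text
t: 12.9
eef_pos: [0.6258, -0.0423, 0.1012]
eef_rot: [180.0, 0.0, 134.5]
wrist_force: [-0.4, -0.4, 0.9]
width: 0.0157
[ 0.62580865 -0.04232767  0.10124529] [1.79996374e+02 9.17693914e-03 1.34458935e+02] [-0.44437768 -0.35047287  0.93626478] [-0.09808861  0.06481459  0.01971515] [-37.70542407  28.46773029  49.54168168  97.3199439  -23.5392442
  65.23208702  62.96140821]
```

```bash
python3 -m pendant '[{"slide":[0,0,-0.00008],"spin":-0.1},{"slide":[0,0,-0.00008],"spin":-0.1},{"slide":[0,0,-0.00008],"spin":-0.1},{"slide":[0,0,-0.00008],"spin":-0.1},{"slide":[0,0,-0.00008],"spin":-0.1},{"slide":[0,0,-0.00008],"spin":-0.1},{"slide":[0,0,-0.00008],"spin":-0.1},{"slide":[0,0,-0.00008],"spin":-0.1},{"slide":[0,0,-0.00008],"spin":-0.1},{"slide":[0,0,-0.00008],"spin":-0.1}]'
python3 -m pendant '[{"slide":[0,0,-0.00008],"spin":-0.1},{"slide":[0,0,-0.00008],"spin":-0.1},{"slide":[0,0,-0.00008],"spin":-0.1},{"slide":[0,0,-0.00008],"spin":-0.1},{"slide":[0,0,-0.00008],"spin":-0.1},{"slide":[0,0,-0.00008],"spin":-0.1},{"slide":[0,0,-0.00008],"spin":-0.1},{"slide":[0,0,-0.00008],"spin":-0.1},{"slide":[0,0,0],"spin":0},{"slide":[0,0,0],"spin":0}]'
python3 - <<'E'
from h import *
o=bot.get_obs();print(o['eef_pos'],o['eef_rot'],o['wrist_force'],o['torque'],o['joint_pos'])
s=eyes.capture("scene")
zoom("s5",s["img"],(280,200,420,340),4)
E
```

```text
t: 13.9
eef_pos: [0.6258, -0.0423, 0.1004]
eef_rot: [180.0, 0.0, 77.2]
wrist_force: [-0.2, -0.8, 0.8]
width: 0.0156
t: 14.9
eef_pos: [0.6258, -0.0423, 0.0997]
eef_rot: [180.0, 0.0, 31.7]
wrist_force: [0.1, 0.2, 1.4]
width: 0.0155
[ 0.62575219 -0.04234748  0.09972283] [1.79986510e+02 1.56870431e-02 3.17244020e+01] [0.06207105 0.15328827 1.36065421] [-0.21167658  0.19252022 -0.11164915] [-49.42159968  41.75264949  71.96561335  97.83686499 -41.66856483
  72.17901742 -26.03831299]
```

```bash
sleep 0.1
```

```text
(no output)
```

View pics/s5.png

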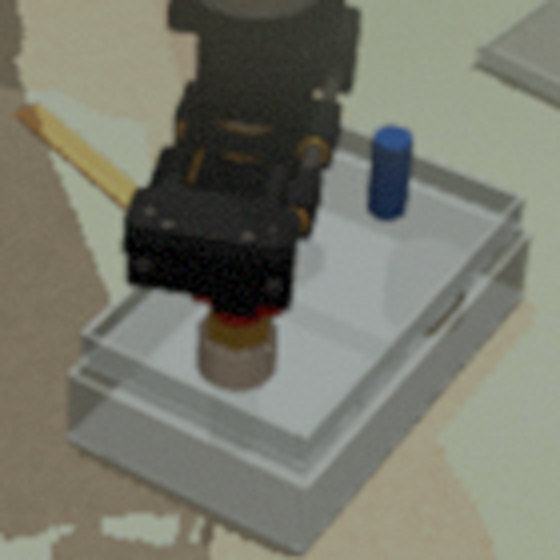

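j3 is nearing its limit (72 of 79°), so I'll release, lift and regrasp half a turn back.

```bash
python3 -m pendant '[{"slide":[0,0,0],"spin":0},{"slide":[0,0,0],"spin":0},{"slide":[0,0,0],"spin":0},{"slide":[0,0,0],"spin":0},{"slide":[0,0,0.02],"spin":0},{"slide":[0,0,0.02],"spin":0},{"slide":[0,0,0.02],"spin":0}]' 60
python3 -m pendant '[{"slide":[0,0,0],"spin":0.13},{"slide":[0,0,0],"spin":0.13},{"slide":[0,0,0],"spin":0.13},{"slide":[0,0,0],"spin":0.13},{"slide":[0,0,0],"spin":0.13},{"slide":[0,0,0],"spin":0.13},{"slide":[0,0,0],"spin":0.13},{"slide":[0,0,0],"spin":0.13},{"slide":[0,0,0],"spin":0.13},{"slide":[0,0,0],"spin":0.13}]'
python3 - <<'E'
from h import *
o=bot.get_obs();print(o['eef_pos'],o['eef_rot'],o['wrist_force'],o['torque'],o['joint_pos'])
E
```

```text
t: 15.65
eef_pos: [0.6261, -0.0427, 0.1623]
eef_rot: [179.9, -0.0, 31.5]
wrist_force: [-0.0, -0.0, 0.1]
width: 0.0514
t: 16.65
eef_pos: [0.6263, -0.0429, 0.1619]
eef_rot: [179.9, 0.0, 106.3]
wrist_force: [-0.2, -0.2, -0.5]
width: 0.0521
[ 0.62628021 -0.04287028  0.16185737] [1.79885228e+02 3.73025256e-02 1.06314486e+02] [-0.18022852 -0.24003619 -0.51551135] [-0.1292257  -0.00828916  0.0050444 ] [-43.24743741  27.66089414  58.07015007  93.95532158 -24.48602724
  72.06460012  35.87017968]
```

```bash
python3 -m pendant '[{"slide":[0,0,0],"spin":0.13},{"slide":[0,0,0],"spin":0.13},{"slide":[0,0,0],"spin":0.13},{"slide":[0,0,0],"spin":0.13},{"slide":[0,0,0],"spin":0.13},{"slide":[0,0,0],"spin":0.13},{"slide":[0,0,0],"spin":0.13},{"slide":[0,0,0],"spin":0.13}]'
python3 -m pendant '[{"slide":[0,0,0],"spin":0.13},{"slide":[0,0,0],"spin":0.13},{"slide":[0,0,0],"spin":0.13},{"slide":[0,0,0],"spin":0.13},{"slide":[0,0,0],"spin":0.13},{"slide":[0,0,0],"spin":0.13},{"slide":[0,0,0],"spin":0.02},{"slide":[0,0,0],"spin":0}]'
python3 - <<'E'
from h import *
o=bot.get_obs();print(o['eef_pos'],o['eef_rot'],o['wrist_force'],o['torque'],o['joint_pos'])
s=eyes.capture("scene")
zoom("s6",s["img"],(280,200,420,340),4)
E
```

```text
t: 17.45
eef_pos: [0.6263, -0.0431, 0.1619]
eef_rot: [180.0, 0.1, 165.9]
wrist_force: [0.9, 0.3, 0.4]
width: 0.0522
t: 18.25
eef_pos: [0.6262, -0.0429, 0.1611]
eef_rot: [-179.9, 0.1, -148.7]
wrist_force: [0.6, 0.1, -0.3]
width: 0.0524
[ 0.62616995 -0.04288498  0.161075  ] [-1.79942074e+02  7.90102967e-02 -1.48729486e+02] [ 0.60877235  0.09979395 -0.26502271] [ 0.0879522   0.00264881 -0.01792656] [-28.42126648  21.07282661  36.00907479  93.36287976 -13.02560068
  69.71528651 131.55777498]
```

```bash
sleep 0.1
```

```text
(no output)
```

View pics/s6.png

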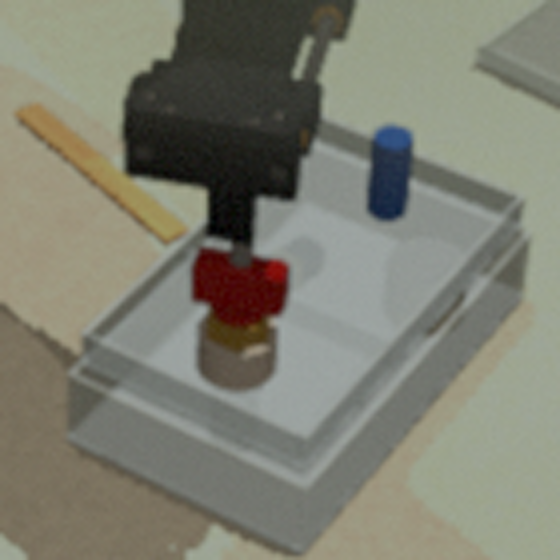

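Released cleanly: bar broadside at (240,285), tier still square, brass nut in view. Regrasping.

```bash
python3 -m pendant '[{"slide":[0,0,-0.02],"spin":0},{"slide":[0,0,-0.02],"spin":0},{"slide":[0,0,-0.015],"spin":0},{"slide":[0,0,-0.006],"spin":0},{"slide":[0,0,0],"spin":0},{"slide":[0,0,0],"spin":0}]'
python3 -m pendant '[{"slide":[0,0,0],"spin":0},{"slide":[0,0,0],"spin":0},{"slide":[0,0,0],"spin":0},{"slide":[0,0,0],"spin":0},{"slide":[0,0,0],"spin":0},{"slide":[0,0,0],"spin":0},{"slide":[0,0,0],"spin":0},{"slide":[0,0,0],"spin":0},{"slide":[0,0,0],"spin":0},{"slide":[0,0,0],"spin":0}]' 0 58
python3 - <<'E'
from h import *
o=bot.get_obs();print(o['eef_pos'],o['eef_rot'],o['wrist_force'],o['torque'],o['joint_pos'])
E
python3 -m pendant '[{"slide":[0,0,-0.00004],"spin":-0.05},{"slide":[0,0,-0.00004],"spin":-0.05},{"slide":[0,0,-0.00004],"spin":-0.05},{"slide":[0,0,-0.00004],"spin":-0.05}]'
python3 - <<'E'
from h import *
o=bot.get_obs();print(o['eef_pos'],o['eef_rot'],o['wrist_force'],o['torque'],o['joint_pos'])
E
```

```text
t: 18.9
eef_pos: [0.6262, -0.0425, 0.0994]
eef_rot: [-180.0, 0.0, -148.6]
wrist_force: [-0.3, -1.3, 0.7]
width: 0.0521
t: 19.9
eef_pos: [0.6257, -0.0423, 0.0987]
eef_rot: [-180.0, 0.0, -148.5]
wrist_force: [0.8, -0.3, -0.1]
width: 0.0155
[ 0.625749   -0.04231669  0.09873294] [-1.79994952e+02  2.75266378e-04 -1.48534698e+02] [ 0.8369062  -0.33038605 -0.11259842] [0.04460126 0.06681931 0.00666731] [-27.32472131  24.44097088  34.71549305  96.98245166 -15.27992685
  63.36473275 133.36386379]
t: 20.3
eef_pos: [0.6257, -0.0423, 0.0986]
eef_rot: [-180.0, 0.0, -160.1]
wrist_force: [-0.1, -0.0, 0.8]
width: 0.0159
[ 0.62574923 -0.04228677  0.09857396] [-1.79997932e+02  3.18885918e-03 -1.60106173e+02] [-0.08708991 -0.01948257  0.79632632] [-0.0399677   0.07322614 -0.00474224] [-29.04740878  24.9562793   37.06291965  97.07425584 -16.50381775
  63.52294718 122.77206721]
```

```bash
cat > st.py <<'E'
from h import *
o=bot.get_obs();print("yaw",o['eef_rot'][2],"z",o['eef_pos'][2],"F",o['wrist_force'].round(2),"T",o['torque'].round(3),"tau7",o['tau'][6].round(3))
E
python3 st.py
python3 -m pendant '[{"slide":[0,0,-0.00004],"spin":-0.05},{"slide":[0,0,-0.00004],"spin":-0.05},{"slide":[0,0,-0.00004],"spin":-0.05},{"slide":[0,0,0],"spin":0}]'; python3 st.py
python3 -m pendant '[{"slide":[0,0,-0.00004],"spin":-0.05},{"slide":[0,0,0],"spin":0}]'; python3 st.py
python3 -m pendant '[{"slide":[0,0,-0.00004],"spin":-0.05},{"slide":[0,0,0],"spin":0}]'; python3 st.py
```

```text
yaw -160.10617260132318 z 0.09857395799727302 F [-0.09 -0.02  0.8 ] T [-0.04   0.073 -0.005] tau7 0.905
t: 20.7
eef_pos: [0.6258, -0.0423, 0.0985]
eef_rot: [-180.0, -0.0, -168.6]
wrist_force: [-0.7, -0.4, 1.6]
width: 0.0156
yaw -168.62563449438613 z 0.09846338806812181 F [-0.72 -0.4   1.59] T [-0.078  0.054  0.001] tau7 -0.873
t: 20.9
eef_pos: [0.6258, -0.0423, 0.0984]
eef_rot: [-180.0, 0.0, -171.4]
wrist_force: [-0.7, 0.2, 1.6]
width: 0.0156
yaw -171.4145941366942 z 0.09844912702489667 F [-0.67  0.19  1.6 ] T [0.018 0.083 0.08 ] tau7 -0.87
t: 21.1
eef_pos: [0.6258, -0.0423, 0.0984]
eef_rot: [-180.0, 0.0, -174.2]
wrist_force: [-0.2, 0.7, 1.8]
width: 0.0155
yaw -174.23694830994134 z 0.0984356027702058 F [-0.22  0.68  1.75] T [-0.03   0.008  0.142] tau7 -0.896
```

```bash
python3 -m pendant '[{"slide":[0,0,0],"spin":-0.05},{"slide":[0,0,0],"spin":0},{"slide":[0,0,0],"spin":0}]'; python3 st.py
python3 -m pendant '[{"slide":[0,0,0],"spin":-0.05},{"slide":[0,0,0],"spin":0},{"slide":[0,0,0],"spin":0}]'; python3 st.py
```

```text
t: 21.4
eef_pos: [0.6258, -0.0423, 0.0984]
eef_rot: [-180.0, 0.0, -177.0]
wrist_force: [-0.1, -0.5, 2.5]
width: 0.016
yaw -177.02369489815268 z 0.09841000266003776 F [-0.13 -0.48  2.55] T [0.022 0.032 0.111] tau7 -0.227
t: 21.7
eef_pos: [0.6258, -0.0423, 0.0984]
eef_rot: [-180.0, 0.0, -179.9]
wrist_force: [0.1, 0.2, 2.0]
width: 0.0156
yaw -179.91330099363745 z 0.09841098890405119 F [0.1  0.2  2.04] T [-0.026  0.063  0.154] tau7 -0.259
```

```bash
python3 -m pendant '[{"slide":[0,0,0],"spin":-0.03},{"slide":[0,0,0],"spin":0},{"slide":[0,0,0],"spin":0}]'; python3 st.py
```

```text
t: 22.0
eef_pos: [0.6258, -0.0423, 0.0984]
eef_rot: [-180.0, 0.0, 178.3]
wrist_force: [0.3, 0.3, 2.3]
width: 0.0158
yaw 178.26058758983672 z 0.09840060300157921 F [0.3  0.32 2.28] T [0.012 0.053 0.221] tau7 -0.286
```

```bash
for i in 1 2 3 4 5 6; do python3 -m pendant '[{"slide":[0,0,0],"spin":0}]' >/dev/null; python3 st.py; done
```

```text
yaw 178.25651536059178 z 0.09838883570910506 F [-0.34 -0.2   1.74] T [-0.043  0.126  0.231] tau7 -0.215
yaw 178.25015563071216 z 0.09839748357519315 F [ 0.71 -0.77  2.99] T [0.021 0.017 0.217] tau7 -0.212
yaw 178.2445976428198 z 0.098410724055831 F [-0.62 -0.83  2.09] T [0.021 0.013 0.196] tau7 -0.216
yaw 178.2390792490738 z 0.09841296009591836 F [-0.16 -0.58  1.8 ] T [-0.028  0.005  0.189] tau7 -0.218
yaw 178.2378151761365 z 0.09837369529205664 F [-0.18 -0.42  2.49] T [-0.066  0.049  0.214] tau7 -0.22
yaw 178.23740194500007 z 0.09838951469462251 F [ 0.08 -0.97  3.06] T [-0.085  0.004  0.251] tau7 -0.221
```

```bash
python3 -m pendant '[{"slide":[0,0,0],"spin":-0.03},{"slide":[0,0,0],"spin":-0.03},{"slide":[0,0,0],"spin":0},{"slide":[0,0,0],"spin":0}]'; for i in 1 2 3 4 5; do python3 -m pendant '[{"slide":[0,0,0],"spin":0}]' >/dev/null; python3 st.py; done
```

```text
t: 23.0
eef_pos: [0.6258, -0.0423, 0.0984]
eef_rot: [-180.0, 0.0, 174.8]
wrist_force: [0.1, -0.5, 2.7]
width: 0.0155
yaw 174.8027195814475 z 0.09837212244486469 F [ 0.26 -0.24  2.86] T [-0.096 -0.061  0.242] tau7 -0.227
yaw 174.79965747130885 z 0.09839486022106389 F [0.38 0.31 3.31] T [-0.102 -0.042  0.213] tau7 -0.218
yaw 174.79762585511114 z 0.09838513899551757 F [-0.08 -0.71  1.86] T [-0.089 -0.077  0.219] tau7 -0.218
yaw 174.79737958588956 z 0.098367721575243 F [-0.23 -0.09  3.5 ] T [-0.003 -0.073  0.224] tau7 -0.219
yaw 174.79498687434673 z 0.09838544446004702 F [ 0.49 -0.53  3.1 ] T [-0.042 -0.085  0.235] tau7 -0.22
```

The torque has stopped rising clearly, so I'll stop here, release and inspect.

```bash
python3 -m pendant '[{"slide":[0,0,0],"spin":0},{"slide":[0,0,0],"spin":0},{"slide":[0,0,0],"spin":0},{"slide":[0,0,0],"spin":0},{"slide":[0,0,0],"spin":0},{"slide":[0,0,0.02],"spin":0},{"slide":[0,0,0.03],"spin":0},{"slide":[0,0,0.03],"spin":0}]' 60
python3 -m pendant '[{"slide":[-0.03,0,0.03],"spin":0},{"slide":[-0.04,0,0.03],"spin":0},{"slide":[-0.04,0,0],"spin":0},{"slide":[-0.04,0.02,0],"spin":0},{"slide":[-0.03,0.04,0],"spin":0},{"slide":[0,0.04,0],"spin":0},{"slide":[0,0.04,0],"spin":0},{"slide":[0,0,0],"spin":0}]'
python3 - <<'E'
from h import *
t=eyes.capture("top"); s=eyes.capture("scene")
cv2.imwrite("pics/t7full.png",t["img"][:,:,::-1])
zoom("t7",t["img"],(325,160,375,210),10); zoom("s7",s["img"],(315,245,365,295),10)
E
```

```text
t: 24.3
eef_pos: [0.6253, -0.0423, 0.179]
eef_rot: [-180.0, -0.1, 174.8]
wrist_force: [0.8, -0.0, 0.2]
width: 0.0513
t: 25.1
eef_pos: [0.4448, 0.103, 0.2384]
eef_rot: [179.9, 0.0, 175.2]
wrist_force: [-0.2, 0.1, -0.4]
width: 0.0521
```

```bash
sleep 0.1
```

```text
(no output)
```

View pics/t7.png

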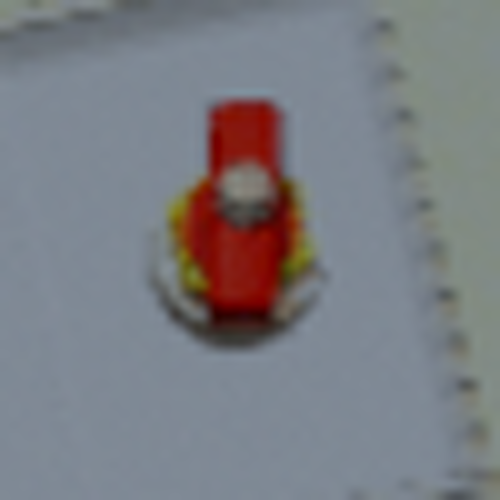

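View pics/s7.png

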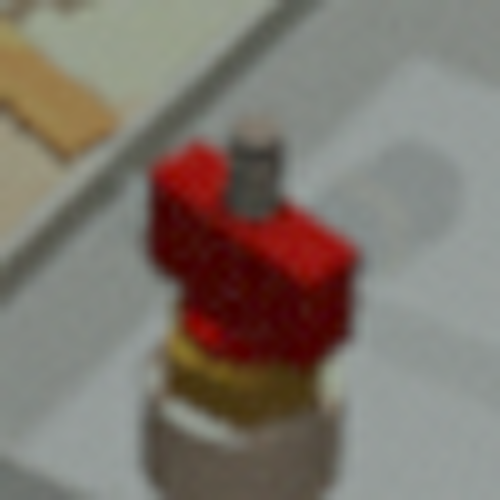

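View pics/t7full.png

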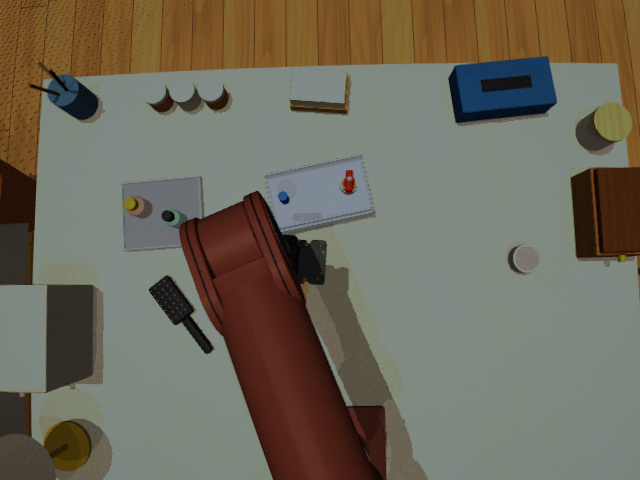

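Run:
```python
from h import *
t=eyes.capture("top"); s=eyes.capture("scene")
def line(c,px,z):
    P=plane(c,px,z);d=P[1]-P[0];return np.degrees(np.arctan(d[1]/d[0]))
zt=lambda p:(325+(p[0]+.5)/10-.5,160+(p[1]+.5)/10-.5)
zs=lambda p:(315+(p[0]+.5)/10-.5,245+(p[1]+.5)/10-.5)
print("top bar",line(t,[zt((246,103)),zt((241,305))],.121))
print("scene bar mid",line(s,[zs((182,163)),zs((330,258))],.121))
print("scene bar far edge",line(s,[zs((212,142)),zs((355,250))],.121),"near",line(s,[zs((152,178)),zs((305,280))],.121))
ce,st,m=blob(t["img"],"blue",(255,140,395,280));P=plane(t,[ce],.103)[0]
v=P[:2]-[.6260,-.0425];print("tier",np.degrees(np.arctan2(v[1],v[0]))-100.75)
# brass mask orientation compare to first picture
a=cv2.imread("pics/top0.png")[:,:,::-1]; b=cv2.imread("pics/scene0.png")[:,:,::-1]
ims=[x[160:210,325:375] for x in(a,t["img"])]+[x[245:295,315:365] for x in(b,s["img"])]
w=[cv2.resize(i,None,fx=8,fy=8,interpolation=cv2.INTER_CUBIC)[ :300] if 0 else cv2.resize(i[8:40,10:40] if k<2 else i[15:47,10:40],None,fx=9,fy=9,interpolation=cv2.INTER_CUBIC) for k,i in enumerate(ims)]
g=np.vstack([np.hstack(w[:2]),np.hstack(w[2:])]); g=np.clip(g.astype(float)*1.6,0,255).astype(np.uint8)
cv2.imwrite("pics/cmp.png",g[:,:,::-1]); print(g.shape)
```

```text
top bar -2.8549347197156094
scene bar mid -0.37360222889713046
scene bar far edge -5.450398589965987 near -1.297602897769372
tier 0.12863487811131336
(576, 540, 3)
```

```bash
sleep 0.1
```

```text
(no output)
```

View pics/cmp.png

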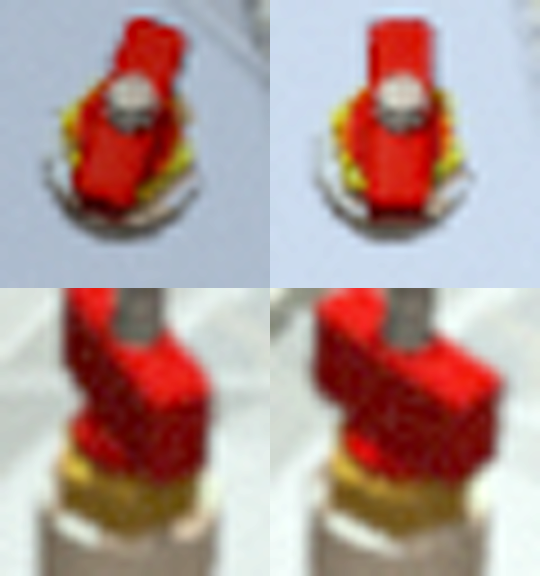

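Run:
```python
from h import *
t=eyes.capture("top")
a=cv2.imread("pics/top0.png")[:,:,::-1]
for n,im in(("start",a),("now",t["img"])):
    r=im[160:210,325:375].astype(float); w=np.clip(r[...,0]-1.6*np.maximum(r[...,1],r[...,2])-8,0,None)
    # far part of the bar (beyond stud): edge centre per row
    pts=[]
    for y in range(10,31):
        if w[y].sum()>100: pts.append((325+(w[y]*np.arange(50)).sum()/w[y].sum(),160+y,w[y].sum()))
    pts=np.array(pts)
    for lo,hi in((0,99),):
        pass
    ys,xs=np.mgrid[160:210,325:375]; W=w.sum(); mx=(w*xs).sum()/W; my=(w*ys).sum()/W
    C=np.array([[(w*(xs-mx)**2).sum(),(w*(xs-mx)*(ys-my)).sum()],[0,(w*(ys-my)**2).sum()]])/W; C[1,0]=C[0,1]
    v=np.linalg.eigh(C)[1][:,1]
    P=plane(t,[(mx,my)+10*v,(mx,my)-10*v],.121);d=P[1]-P[0];print(n,"pca",np.degrees(np.arctan(d[1]/d[0])))
    # end-face row centres
    k=np.polyfit(pts[:,1],pts[:,0],1,w=np.sqrt(pts[:,2])); P=plane(t,[(np.polyval(k,y),y) for y in(170,190)],.121);d=P[1]-P[0];print("  rows",np.degrees(np.arctan(d[1]/d[0])))
    h=cv2.cvtColor(im,cv2.COLOR_RGB2HSV)[160:210,325:375].astype(int); m=(abs(h[...,0]-27)<9)&(h[...,1]>110); yy,xx=np.nonzero(m); print("  brass n",m.sum(), xx.min()+325,xx.max()+325,yy.min()+160,yy.max()+160)
```

```text
start pca -18.98620323336945
  rows -16.109958884013828
  brass n 19 342 355 180 190
now pca -1.783116178238747
  rows -1.8562499210222227
  brass n 22 342 355 178 189
```

```bash
python3 -c "
from cell import bot
print(bot.close_job())"
```

```text
the job is handed in; nothing more can be done
None
```

I swung the tier back square by its blue knob. I then wound the red nut down onto the brass nut in two grasps, tightened it, let go and backed off, and handed the job in at about t = 25 s. The hand-in reported no verdict.

- **Tier:** the knob's last measured position puts it about 0.1° from square, and its walls look parallel to the lower tier.
- **Red nut:** I stopped the gripper about 0.28 rad past the expected touching point. After I let go, the bar's heading was about -1.8°, so it had sprung back to roughly 0.2 rad (±0.03) of tightening.
- **Brass nut:** it looked unturned in before-and-after pictures, to about 0.1 rad. That was only checked by eye.
- **Other things on the shelf:** those visible in the last top view looked where they were at the start, also judged by eye. The arm hid the nail file in that view.

**Disagreement:** the wrist torque at the end read about 0.22 N m, where about 0.31 N m was expected. It also barely rose over the last 0.06 rad of turning. From torque alone the tightening would be only about 0.14 rad, which is still above the 0.1 needed. The spring-back and the bar's heading both point to about 0.2 rad.

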